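# Load the vacuum desiccator and bolt its cover down evenly

### The arm

A 7-joint arm with a two-finger parallel gripper is mounted at the origin on the work surface. World frame = base frame: x ahead of the robot, y to its left, z up, the work surface at z = 0. Lengths are in m, angles in rad, forces in N, time in s.
With the tool pointing down it reaches from about 0.4 to 0.875 m from the base axis. Payload 6.5 kg.
Tool frame: the origin (TCP) lies midway between the tips of the shut fingers; the grasp point (between the pads) lies 19 mm behind it; z points along the fingers, y is the direction in which the jaws open and shut (so a half turn about z gives the same grasp; the last joint's range is limited). The gripper opens to 85 mm and grips with 20 to 120 N. Pads are 22 mm wide; open, the fingers measure 114 mm over their backs; the gripper's body (76 mm by 85 mm) begins 54 mm behind the grasp point. The pads swing forward as they close: fully open they stand 13 mm farther back than shut.
Start: joints at [-1.369, 0.536, -0.004, 1.538, 0.003, 1.067, -0.071], TCP at [0.172, 0.627, 0.231] pointing down, gripper open.
Joint ranges: [-2.7, 2.7], [-0.37, 2.16], [-1.27, 1.26], [0.24, 2.4], [-1.31, 4.45], [0.19, 1.91], [-2.76, 2.76]. Speed limits (rad/s): [2.39, 2.39, 3.14, 3.14, 3.14, 3.14, 3.14].

### API

Orientations are given as a unit quaternion [x, y, z, w].
In Python, from bench import manip, imaging, job_done gives the robot as it stands. Calls block until the motion is done:
- manip.move_ptp(position, orientation): joint-space move of the TCP to a pose.
- manip.movel(position, ori=None, speed=0.15): straight line of the TCP; ori=None keeps the orientation; speed is the mean speed in m/s.
- manip.movej(angles): joint-space move.
- manip.set_gripper(opening): opening from 0.0 (shut) to 1.0 (fully open); the grip force is fixed at half the most; returns when the fingers have stopped.
- manip.pause(seconds).
- manip.ik(position, orientation): joint angles nearest the present ones, or None.
- imaging.capture(name): name is "side" or "top"; returns the picture (400x640x3 uint8, red, green, blue); there is no depth.
- imaging.calibration(name): a dict with "vertical_fov" (degrees; the focal length in pixels is half the picture's height over the tangent of half this angle, whatever the lens; pixels are square), "cx", "cy" (the principal point, pixels), "rvec" (rotation vector, rad) and "tvec" (3), from world to camera coordinates, as OpenCV has them. Camera axes: x right, y down, z forward; pixel columns grow to the right and rows downward; lengths in m; the calibration is good to about 2 mm. A picture is of the moment at which its call begins. calibration takes no time and is no camera call.
A pose or a line that the arm cannot do raises manip.IKError and nothing moves.
- job_done(): hands the job in, once; it reports no verdict.
Trained networks look in the newest picture that a camera, given by its name, has taken for a name from the list of things; names that differ only in an ending like _2 or _b are one class to them, and where a whole thing is asked for, a point or a joint stands for the part that bears it (a point fixed in the world has none). Each returns a list of dicts, best first, with "score" (0 to 1); they miss things now and then, are a little off and sometimes report something else, mostly with a low value. They report only what shows in the picture. A call takes as long as a camera call. They do not tell look-alikes from the thing itself.
- imaging.trace(camera, query): "mask" (400x640 bool, what is visible of it) and "bbox" ([left, top, right, bottom] in pixels, round what is visible of it).
- imaging.tip_of(camera, query): "at" ([column, row] in pixels: a listed point, or the origin of a listed thing).
Readings, each from a call of its own:
- manip.read_time_s(): time.
- manip.read_joint_pos(): joint angles.
- manip.read_qd(): joint speeds.
- manip.read_tau(): joint torques, N m.
- manip.read_ee_pos(): TCP position.
- manip.read_ee_rot(): TCP orientation.
- manip.read_contact_force(): force on the tool from outside, world axes, zero at the start.
- manip.read_torque(): the same for the moment, N m.
- manip.read_width(): opening from 0.0 (shut) to 1.0 (fully open).
Only numpy, scipy, OpenCV 4.12 (cv2) and the standard library are available. Lean on these libraries where they do the work, as an engineer would, in place of code of your own. Each camera call takes 0.05 s, during which the arm holds its last target.

### The job

Stand every capped reagent vial from the steel tray upright on the plate of the vacuum desiccator and put the uncapped ones, which are spoilt, into the reject bin. Then swing the cover fully shut and tighten its four wing screws clockwise, evenly and in cross order: first all four about half way, then all four home to the stop, each time following a screw with the one diagonally opposite. Leave the bottle, the tube rack and the timer where they are.

Things in the scene. Friction and masses are not known exactly. Their poses are not given: they have to be found in the camera images.
- plate (a point): Middle of the perforated metal plate inside the vacuum desiccator, on its top face, 22 mm above the bench. The desiccator is a fixed white box with its hinge away from the robot; x of this frame runs to the hinge, y to the box's left. The space above the plate is 136 mm (x) by 226 mm (y) and 63 mm deep to the top of the flange, which is 85 mm above the bench and 210 x 300 mm outside, with a black gasket (4 mm) on it.
- cover (a joint): Angle of the clear 12 mm cover (210 mm from hinge side to front, 300 mm wide, 0.75 kg): 0 shut on the gasket, 1.57 standing straight up, opening away from the robot to 1.85 at most; it starts standing open. The hinge is stiff (about 1.1 N m of friction): the cover stays where it is left, and must be pushed down all the way.
- hinge (a point): Middle of the cover's hinge pin, fixed on the box at its far side, 95 mm above the bench, at x = 112 mm in the plate's frame; the pin runs along y. The mid-plane of the cover's thickness passes through the pin.
- cover_tab (a point): Centre of the aluminium finger tab (22 mm long, 70 mm wide, 10 mm thick) in the middle of the cover's front edge; 229 mm from the hinge pin, in the cover's mid-plane. Frame as the plate's when the cover is shut; z is the cover's outer side, with the wing screws on it.
- screw_near_left (a joint): Turn of the near left wing screw (near = front side, with the cover shut; the far right one is diagonally opposite). 0 loose, 0.79 half way, 1.57 home at a stop; grows clockwise seen from above. The quarter-turn screw is stiff (0.13 N m, a little more towards the stop) and stays where it is left.
- wing_near_left (a point): Centre of the wing grip of the near left screw: a black blade 44 mm long (x of this frame), 9 mm thick (y) and 22 mm tall, its centre 19.5 mm above the cover's outer face, over a round hub of 18 mm diameter that ends 10 mm above the face. With the cover shut the face is 101 mm above the bench. z is the screw's axis. Shut and loose the wings lie along the box's y, when home along its x.
- screw_near_right (a joint): Turn of the near right wing screw (near = front side, with the cover shut; the far left one is diagonally opposite). 0 loose, 0.79 half way, 1.57 home at a stop; grows clockwise seen from above. The quarter-turn screw is stiff (0.13 N m, a little more towards the stop) and stays where it is left.
- wing_near_right (a point): Centre of the wing grip of the near right screw: a black blade 44 mm long (x of this frame), 9 mm thick (y) and 22 mm tall, its centre 19.5 mm above the cover's outer face, over a round hub of 18 mm diameter that ends 10 mm above the face. With the cover shut the face is 101 mm above the bench. z is the screw's axis. Shut and loose the wings lie along the box's y, when home along its x.
- screw_far_left (a joint): Turn of the far left wing screw (far = hinge side, with the cover shut; the near right one is diagonally opposite). 0 loose, 0.79 half way, 1.57 home at a stop; grows clockwise seen from above. The quarter-turn screw is stiff (0.13 N m, a little more towards the stop) and stays where it is left.
- wing_far_left (a point): Centre of the wing grip of the far left screw: a black blade 44 mm long (x of this frame), 9 mm thick (y) and 22 mm tall, its centre 19.5 mm above the cover's outer face, over a round hub of 18 mm diameter that ends 10 mm above the face. With the cover shut the face is 101 mm above the bench. z is the screw's axis. Shut and loose the wings lie along the box's y, when home along its x.
- screw_far_right (a joint): Turn of the far right wing screw (far = hinge side, with the cover shut; the near left one is diagonally opposite). 0 loose, 0.79 half way, 1.57 home at a stop; grows clockwise seen from above. The quarter-turn screw is stiff (0.13 N m, a little more towards the stop) and stays where it is left.
- wing_far_right (a point): Centre of the wing grip of the far right screw: a black blade 44 mm long (x of this frame), 9 mm thick (y) and 22 mm tall, its centre 19.5 mm above the cover's outer face, over a round hub of 18 mm diameter that ends 10 mm above the face. With the cover shut the face is 101 mm above the bench. z is the screw's axis. Shut and loose the wings lie along the box's y, when home along its x.
- tray_in (a point): Middle of the floor (3 mm above the bench) of the fixed steel tray that the vials start on, 215 mm (x) by 150 mm (y), lip 12 mm above the bench. It stands to the left or the right of the desiccator, the reject bin to the other side.
- bin_in (a point): Middle of the inner floor (4 mm above the bench) of the fixed grey open reject bin, inside 142 x 142 mm along its x and y, its rim 75 mm above the bench.
- vial_1_mid (a point): Centre, half-way up, of a sound reagent vial: amber glass, 30 mm diameter, with a ribbed white 25 mm cap, 48 mm tall, 35 g, heavy at the bottom; z up its axis. None if absent.
- vial_2_mid (a point): Centre, half-way up, of a sound reagent vial: amber glass, 30 mm diameter, with a ribbed white 25 mm cap, 48 mm tall, 35 g, heavy at the bottom; z up its axis. None if absent.
- vial_3_mid (a point): Centre, half-way up, of a sound reagent vial: amber glass, 30 mm diameter, with a ribbed white 25 mm cap, 48 mm tall, 35 g, heavy at the bottom; z up its axis. None if absent.
- vial_4_mid (a point): Centre, half-way up, of a sound reagent vial: amber glass, 30 mm diameter, with a ribbed white 25 mm cap, 48 mm tall, 35 g, heavy at the bottom; z up its axis. None if absent.
- open_1_mid (a point): A spoilt vial that has lost its cap: the same 30 mm amber glass with a bare 19 mm open neck, 44 mm tall; the point is on its axis, 24 mm above its underside; z up its axis. None if absent.
- open_2_mid (a point): A spoilt vial that has lost its cap: the same 30 mm amber glass with a bare 19 mm open neck, 44 mm tall; the point is on its axis, 24 mm above its underside; z up its axis. None if absent.
- bottle: Bystander: blue plastic wash bottle, 72 mm diameter, 142 mm tall; origin under its centre.
- rack: Bystander: white tube rack with tubes, 70 x 159 mm, 103 mm tall; origin under its centre.
- timer: Bystander: small white timer, 55 x 75 mm, 24 mm tall, lying in front of the robot; origin under its centre.
Not all that is in view belongs to the job. What is shaped like the part that bears open_1_mid but black or green is not meant.

How it is judged:
By the outcome, as a careful person would: the job done as asked, in the order asked, and still so for the second after the job is handed in, with the robot touching nothing.
Of vial_1, vial_2, vial_3, vial_4 only 2 to 4 are there at a start; the rules pass over those that are not, and their reading is None.
Of open_1, open_2 only 1 to 2 are there at a start; the rules pass over those that are not, and their reading is None.
At some moment in a run one of vial_1, vial_2, vial_3, vial_4, open_1, open_2 may be knocked a few centimetres aside while the robot is not near it.
It also fails if it takes over 210 s, if anything falls off the work surface, if the arm or the gripper's body presses on something with over 40 N, if the wrist force passes 120 N, or if a joint passes its speed limit or range.

## Working session

There is one attempt and no reset: what is moved stays moved. The work goes in short steps, each a Python script; the robot and the scene stay as the last script left them, time stands still between calls to the robot, and variables do not carry over. Pictures are saved under pics/ and viewed, and the job is handed in when it is done.

```bash
ls; mkdir -p pics; python3 - <<'E'
from bench import manip, imaging
import cv2
for n in ["side","top"]:
    im=imaging.capture(n); cv2.imwrite(f"pics/{n}0.png",im[:,:,::-1])
    print(n,imaging.calibration(n))
print(manip.read_time_s(),manip.read_ee_pos(),manip.read_ee_rot(),manip.read_joint_pos())
E
```

```text
pics
side {'vertical_fov': 42.89405891368482, 'cx': 325.3237544986383, 'cy': 201.49459372460302, 'rvec': array([ 0.27421471, -2.70271353,  1.41619669]), 'tvec': array([0.49790604, 0.11411782, 1.4742001 ])}
top {'vertical_fov': 56.578373080077064, 'cx': 327.6446980602473, 'cy': 204.2465388342201, 'rvec': array([ 2.20238246, -2.16542594,  0.04884219]), 'tvec': array([0.05754325, 0.52194542, 1.09345359])}
0.1 [0.17188331 0.62628701 0.23048457] [ 1.33455125e-01  9.91054545e-01 -7.85225744e-04 -3.78716560e-05] [-1.36917981  0.53713545 -0.00442888  1.53874107  0.00261552  1.06729397
 -0.07116328]
```

View pics/top0.png

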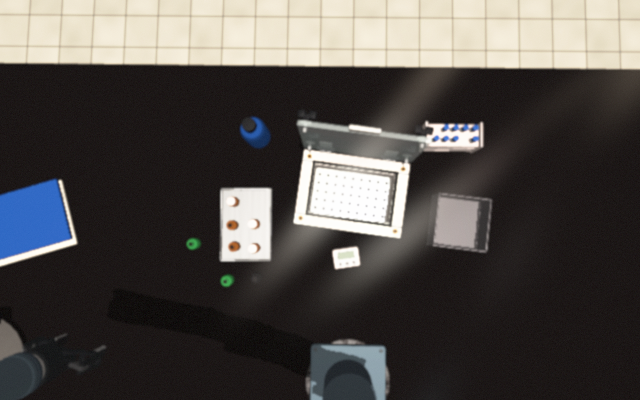

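View pics/side0.png

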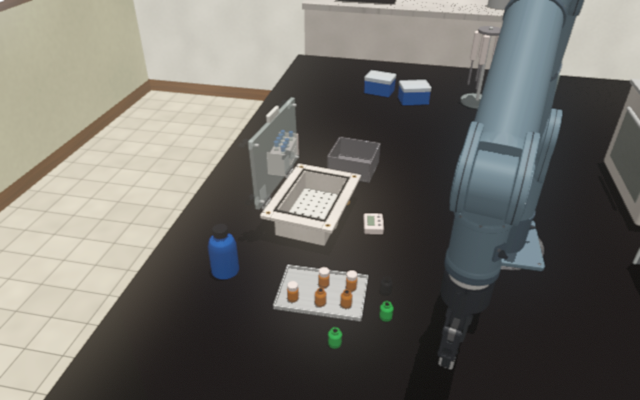

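```bash
cat > h.py <<'E'
from bench import manip, imaging, job_done
import numpy as np, cv2
from scipy.spatial.transform import Rotation as R
def cal(n):
    c=imaging.calibration(n); f=200/np.tan(np.radians(c["vertical_fov"])/2)
    K=np.array([[f,0,c["cx"]],[0,f,c["cy"]],[0,0,1]]); return K,np.array(c["rvec"],float),np.array(c["tvec"],float)
def proj(n,P):
    K,r,t=cal(n); return cv2.projectPoints(np.atleast_2d(np.array(P,float)),r,t,K,None)[0][:,0]
def onz(n,px,z):
    K,r,t=cal(n); M=cv2.Rodrigues(r)[0]; px=np.atleast_2d(px)
    d=(np.linalg.inv(K)@np.c_[px,np.ones(len(px))].T).T@M; o=-M.T@t
    return o+d*((z-o[2])/d[:,2])[:,None]
def tri(p1,p2,a="top",b="side"):
    def P(n):
        K,r,t=cal(n); return K@np.c_[cv2.Rodrigues(r)[0],t]
    X=cv2.triangulatePoints(P(a),P(b),np.array(p1,float).reshape(2,1),np.array(p2,float).reshape(2,1))[:,0]; return X[:3]/X[3]
def save(n,name,box=None,s=1):
    im=imaging.capture(n)[:,:,::-1]
    if box is not None: im=im[box[1]:box[3],box[0]:box[2]]
    cv2.imwrite("pics/"+name,cv2.resize(im,None,fx=s,fy=s,interpolation=cv2.INTER_CUBIC))
def down(yaw):  # tool down; tool y axis (jaw) at angle yaw+90 ; tool x at yaw
    return (R.from_euler('z',yaw)*R.from_quat([1,0,0,0])).as_quat()
E
python3 - <<'E'
from h import *
np.set_printoptions(precision=4,suppress=True)
save("top","topz.png",(170,100,510,300),2.3); save("side","sidez.png",(200,90,440,360),2.2)
for q,z in [("vial_1_mid",.027),("open_1_mid",.027),("plate",.022),("hinge",.095),("cover_tab",None),("tray_in",.003),("bin_in",.004),("bottle",0),("rack",0),("timer",0)]:
    for c in ["top","side"]:
        for d in imaging.tip_of(c,q):
            print(q,c,round(d["score"],2),np.round(d["at"],1), onz(c,d["at"],z)[0] if z is not None else "")
E
```

```text
vial_1_mid top 0.55 [232.2 202.2] [0.5217 0.3495 0.027 ]
vial_1_mid side 0.71 [288.7 291.2] [0.5313 0.3487 0.027 ]
open_1_mid top 0.64 [193.8 245.2] [0.3926 0.4591 0.027 ]
open_1_mid top 0.55 [254.3 275.7] [0.307  0.2775 0.027 ]
open_1_mid top 0.46 [231.  247.8] [0.387  0.3487 0.027 ]
open_1_mid top 0.4 [225.2 278.7] [0.2966 0.3628 0.027 ]
open_1_mid side 0.75 [334.4 330.2] [0.3986 0.4473 0.027 ]
open_1_mid side 0.66 [384.5 314.9] [0.2914 0.3775 0.027 ]
open_1_mid side 0.48 [346.4 296.3] [0.3889 0.3363 0.027 ]
open_1_mid side 0.45 [383.4 284.4] [0.3044 0.2761 0.027 ]
plate top 0.73 [348.3 195.3] [0.5482 0.0054 0.022 ]
plate side 0.83 [315.3 211.6] [0.5388 0.0002 0.022 ]
hinge top 0.7 [358.  153.5] [ 0.6595 -0.0171  0.095 ]
hinge side 0.64 [278.2 182.7] [ 0.6586 -0.0229  0.095 ]
cover_tab top 0.78 [363.5 129.3] 
cover_tab side 0.64 [270.2 108.9] 
tray_in top 0.66 [248.5 222.5] [0.4625 0.3047 0.003 ]
tray_in top 0.51 [423.1 131.6] [ 0.748  -0.2202  0.003 ]
tray_in side 0.79 [320.9 293. ] [0.4569 0.3147 0.003 ]
bin_in top 0.63 [456.2 222.8] [ 0.4723 -0.3193  0.004 ]
bin_in side 0.63 [277.7 183.5] [ 0.7004 -0.154   0.004 ]
bin_in side 0.61 [355.1 168.5] [ 0.4614 -0.3062  0.004 ]
bottle top 0.79 [261.8 139. ] [0.7191 0.2721 0.    ]
bottle side 0.57 [225.2 270.2] [0.7239 0.2817 0.    ]
rack top 0.96 [444.2 139.5] [ 0.7253 -0.285   0.    ]
timer top 0.85 [344.8 253.5] [0.3746 0.0125 0.    ]
timer side 0.86 [373.7 225.2] [0.3593 0.0013 0.    ]
```

View pics/topz.png

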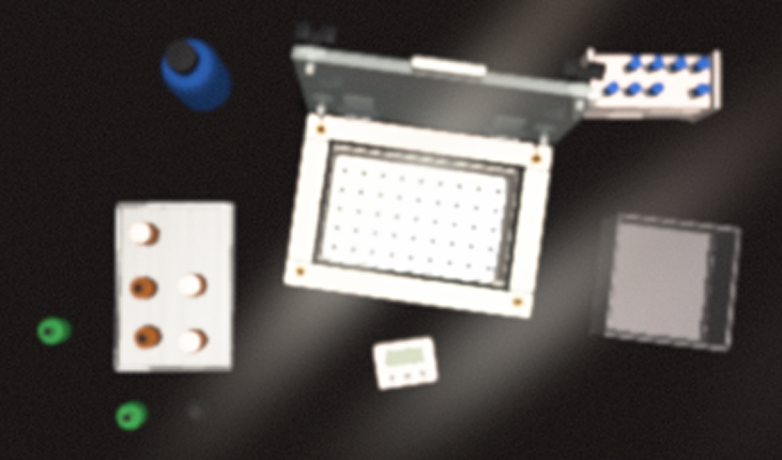

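View pics/sidez.png

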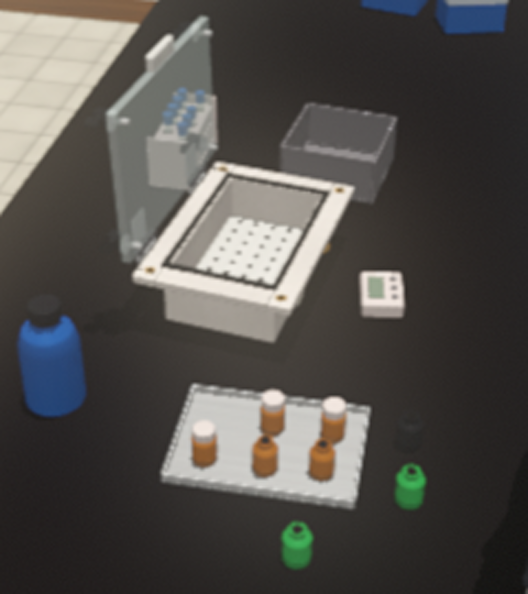

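```bash
cat > fit.py <<'E'
from h import *
np.set_printoptions(precision=4,suppress=True)
T=lambda p:np.array(p)/2.3-0.5+0.5/2.3+[170,100]
S=lambda p:np.array(p)/2.2-0.5+0.5/2.2+[200,90]
pk=dict(A=((142,233),(204,430),.045),B=((191,285),(273,398),.045),C=((191,341),(333,406),.045),
 D=((137,287),(264,441),.047),E=((141,335),(322,446),.047),tab=((450,66),(160,53),None))
for k,(t,s,z) in pk.items():
    print(k,tri(T(t),S(s)), (onz("top",T(t),z)[0],onz("side",S(s),z)[0]) if z else "")
def rect(c): 
    c=np.array(c); m=c.mean(0); a=(c[1]-c[0]+c[2]-c[3]); print(m,"yaw",np.degrees(np.arctan2(a[1],a[0]))+90,np.linalg.norm(np.roll(c,-1,0)-c,axis=1))
rect(onz("top",[T(p) for p in [(309,115),(552,148),(530,317),(285,284)]],.085)[:,:2])
rect(onz("side",[S(p) for p in [(214,163),(355,185),(285,311),(135,276)]],.085)[:,:2])
rect(onz("top",[T(p) for p in [(115,203),(235,202),(233,371),(114,370)]],.012)[:,:2])
rect(onz("top",[T(p) for p in [(620,213),(741,230),(729,350),(605,335)]],.075)[:,:2])
E
python3 fit.py
```

```text
A [0.5226 0.3462 0.0469] (array([0.524 , 0.3469, 0.045 ]), array([0.5225, 0.3442, 0.045 ]))
B [0.4575 0.2814 0.0492] (array([0.4591, 0.2826, 0.045 ]), array([0.4574, 0.2768, 0.045 ]))
C [0.3877 0.2796 0.0485] (array([0.3888, 0.2805, 0.045 ]), array([0.3875, 0.2757, 0.045 ]))
D [0.4538 0.35   0.0477] (array([0.4554, 0.3505, 0.047 ]), array([0.4531, 0.3492, 0.047 ]))
E [0.3914 0.343  0.0462] (array([0.3953, 0.3434, 0.047 ]), array([0.3893, 0.3435, 0.047 ]))
tab [ 0.6664 -0.0184  0.323 ] 
[ 0.5484 -0.0017] yaw -6.817809372992912 [0.3001 0.2077 0.2991 0.2094]
[ 0.5466 -0.0015] yaw 263.5184281723409 [0.2125 0.3114 0.2015 0.296 ]
[0.4576 0.3116] yaw 0.993588567582762 [0.1577 0.2196 0.1546 0.2175]
[ 0.4732 -0.3138] yaw -6.510679025505894 [0.1484 0.1469 0.1505 0.1503]
```

```bash
cat >> h.py <<'E'
BC=np.array([.5478,-.0016]); BY=np.radians(-6.7)
def box(x,y,z): return np.array([BC[0]+x*np.cos(BY)-y*np.sin(BY), BC[1]+x*np.sin(BY)+y*np.cos(BY), z])
def jaw(a):  # orientation with jaw axis at world angle a(rad), choose branch nearest in joint 7
    return [down(a+np.pi/2),down(a-np.pi/2)]
def best(p,a):
    q0=np.array(manip.read_joint_pos()); c=[]
    for o in jaw(a):
        q=manip.ik(list(p),list(o))
        if q is not None: c.append((np.abs(np.array(q)-q0).max(),o))
    if not c: raise RuntimeError("ik")
    return list(min(c,key=lambda t:t[0])[1])
def pick(xy,a,z=.010,op=.65,zt=.14):
    p=[xy[0],xy[1],zt]; o=best(p,a); manip.set_gripper(op)
    manip.move_ptp(p,o); manip.movel([xy[0],xy[1],z],o,speed=.12)
    manip.set_gripper(0); w=manip.read_width(); manip.movel([xy[0],xy[1],zt+.04],o,speed=.15); w2=manip.read_width()
    print("pick",xy,"w",w,w2,"t",manip.read_time_s()); return w2
def place(p,a,zt=.18,op=.6):
    up=[p[0],p[1],zt]; o=best(up,a); manip.move_ptp(up,o)
    manip.movel(list(p),o,speed=.12); print("F",np.round(manip.read_contact_force(),2),"w",manip.read_width())
    manip.set_gripper(op); manip.movel(up,o,speed=.2); print("t",manip.read_time_s())
E
python3 - <<'E'
from h import *
# raise first and check ik
print(manip.ik([.523,.346,.01],list(jaw(np.pi/2)[0])),manip.ik([.523,.346,.01],list(jaw(np.pi/2)[1])))
w=pick((.5226,.346),np.radians(95))
save("side","p1.png",(200,90,440,360),2.2)
E
```

```text
[-0.65129224  0.79128701 -0.00695644  1.70907592  0.00827116  0.64125821
  0.90798606] [-1.01970882  0.86857727  0.52944749  1.73300988 -0.62801783  0.7158182
 -1.72792404]
pick (0.5226, 0.346) w 0.33180785004363234 0.32630729104085443 t 6.1583
```

View pics/p1.png

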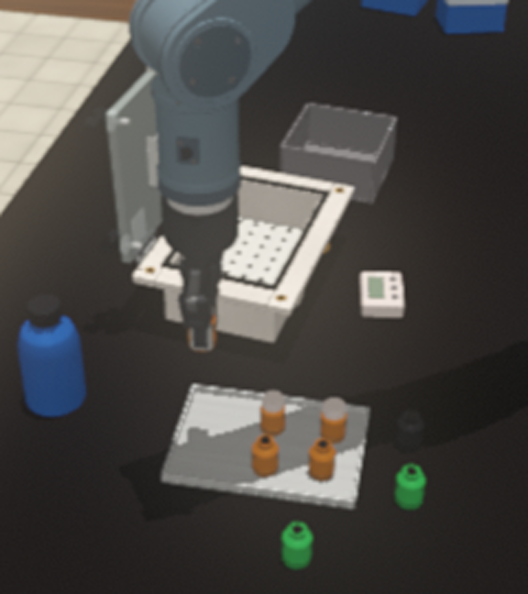

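```bash
python3 - <<'E'
from h import *
place(box(-.005,-.065,.0300),BY)
pick((.4542,.350),np.radians(45))
place(box(0,0,.2),BY) if False else None
BINC=np.array([.4732,-.3138]); by=np.radians(-6.5)
p=BINC+.03*np.array([-np.sin(by),np.cos(by)])
place([p[0],p[1],.022],by)
save("top","p2.png",(170,100,510,300),2.3);save("side","p2s.png",(200,90,440,360),2.2)
E
```

```text
F [ 0.33  0.2  -0.75] w 0.3258194694422702
t 10.3833
pick (0.4542, 0.35) w 0.32928645195481937 0.3313804816581675 t 15.05
F [ 0.48  1.5  -0.16] w 0.3313904526032668
t 20.075
```

View pics/p2.png

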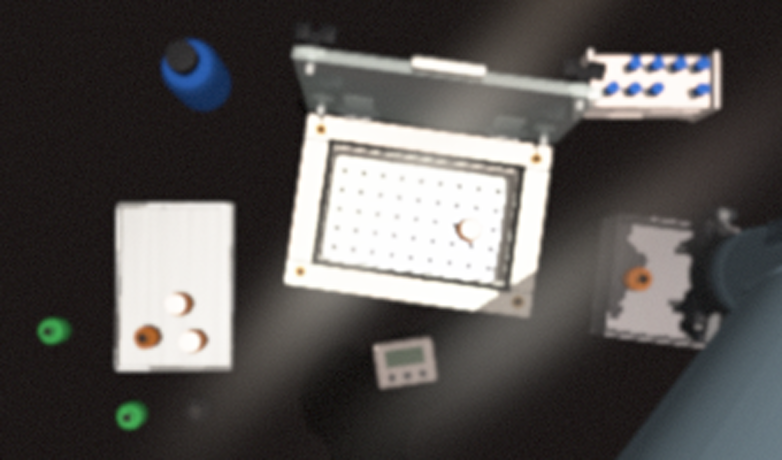

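View pics/p2s.png

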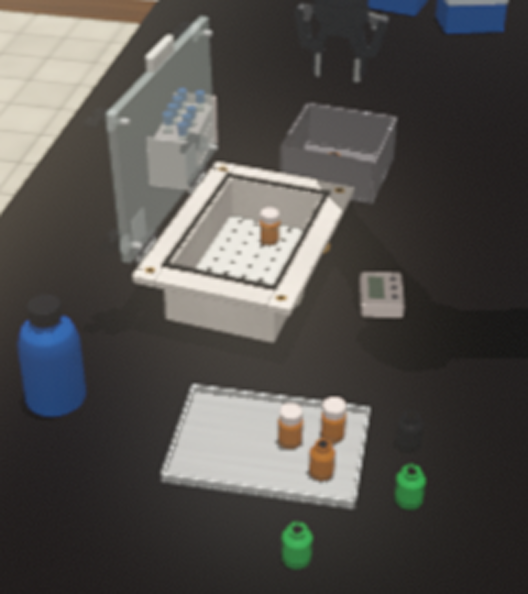

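```bash
python3 - <<'E'
from h import *
T=lambda p:np.array(p)/2.3-0.5+0.5/2.3+[170,100]
S=lambda p:np.array(p)/2.2-0.5+0.5/2.2+[200,90]
b=tri(T((179,304)),S((290,411)));print(b)
pick(b[:2],np.radians(75),op=.6)
place(box(-.005,0,.0300),BY)
pick((.3877,.2797),np.radians(-45))
place(box(-.005,.065,.0300),BY)
pick((.392,.3432),np.radians(45))
BINC=np.array([.4732,-.3138]); by=np.radians(-6.5)
p=BINC-.035*np.array([-np.sin(by),np.cos(by)])
place([p[0],p[1],.022],by)
save("top","p3.png",(170,100,510,300),2.3);save("side","p3s.png",(200,90,440,360),2.2)
E
```

```text
[0.43423638 0.29645766 0.04718341]
pick [0.43423638 0.29645766] w 0.3341571414856795 0.32798841566453046 t 25.325
F [-0.99  0.6  -0.54] w 0.3291694330490545
t 29.1833
pick (0.3877, 0.2797) w 0.33157973430201954 0.3289392590919889 t 33.5083
F [ 0.74 -0.73 -0.68] w 0.328753213900996
t 37.2083
pick (0.392, 0.3432) w 0.3348408292890148 0.3308995340769232 t 41.5417
F [-0.46 -0.14 -0.02] w 0.3290097465435962
t 46.7667
```

View pics/p3.png

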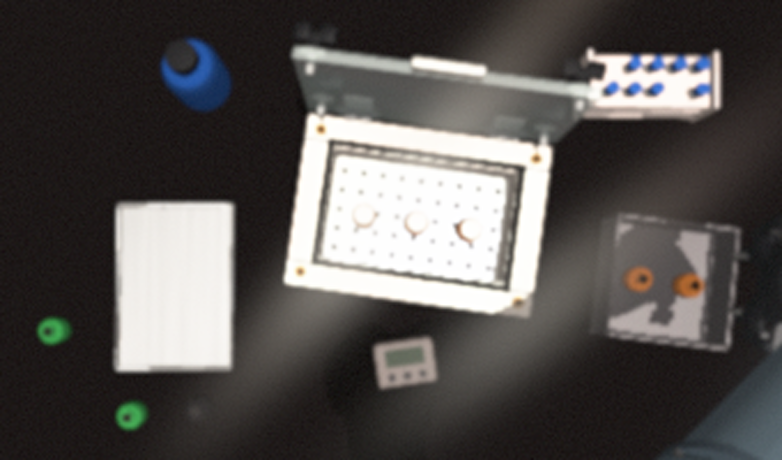

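View pics/p3s.png

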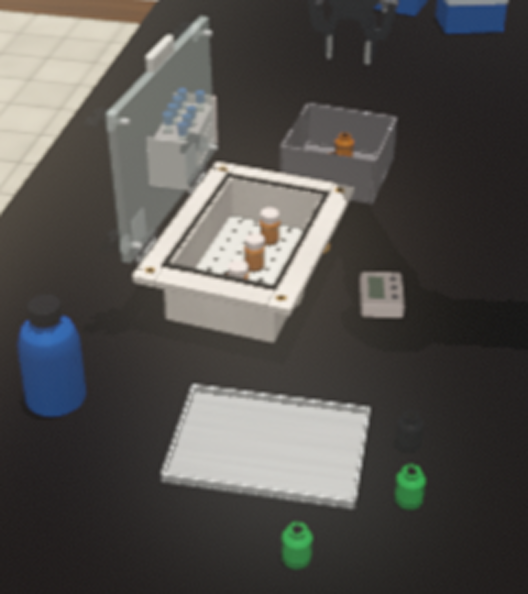

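```bash
python3 - <<'E'
from h import *
np.set_printoptions(precision=3,suppress=True)
for a in [BY,BY+np.pi/2]:
  for x,z in [(.165,.44),(.165,.41),(.165,.30),(.1,.42),(.0,.42)]:
    for o in jaw(a):
        q=manip.ik(list(box(x,0,z)),list(o)); print(x,z,None if q is None else np.array(q))
E
```

```text
0.165 0.44 [-0.495  0.688  0.965  1.063 -0.55   1.631  0.191]
0.165 0.44 [ 0.394  0.682 -0.899  0.986  0.519  1.672  2.703]
0.165 0.41 [-0.507  0.693  0.95   1.126 -0.546  1.567  0.201]
0.165 0.41 [ 0.412  0.69  -0.899  1.05   0.522  1.611  2.689]
0.165 0.3 [-0.518  0.738  0.886  1.305 -0.563  1.352  0.236]
0.165 0.3 [ 0.452  0.753 -0.899  1.231  0.573  1.413  2.632]
0.1 0.42 [-0.649  0.563  1.011  1.319 -0.471  1.507  0.2  ]
0.1 0.42 [ 0.49   0.55  -0.898  1.242  0.422  1.538  2.681]
0.0 0.42 [-0.899  0.335  1.092  1.589 -0.3    1.401  0.105]
0.0 0.42 [ 0.608  0.333 -0.899  1.509  0.261  1.426  2.722]
0.165 0.44 [-0.437  0.642  0.81   1.059 -0.449  1.603  1.7  ]
0.165 0.44 [-0.534  0.732  1.09   1.066 -0.637  1.66  -1.328]
0.165 0.41 [-0.424  0.633  0.745  1.12  -0.413  1.531  1.687]
0.165 0.41 [-0.553  0.744  1.09   1.129 -0.645  1.602 -1.31 ]
0.165 0.3 [-0.365  0.649  0.571  1.294 -0.347  1.295  1.66 ]
0.165 0.3 [-0.631  0.895  1.223  1.312 -0.829  1.474 -1.168]
0.1 0.42 [-0.563  0.504  0.83   1.315 -0.366  1.477  1.69 ]
0.1 0.42 [-0.681  0.596  1.093  1.321 -0.523  1.525 -1.331]
0.0 0.42 [-0.74   0.267  0.842  1.583 -0.201  1.382  1.575]
0.0 0.42 [-0.903  0.337  1.1    1.59  -0.304  1.402 -1.462]
```

```bash
python3 - <<'E'
from h import *
np.set_printoptions(precision=3,suppress=True)
manip.set_gripper(0)
p=np.array(manip.read_ee_pos()); manip.movel([p[0],p[1],.40],speed=.2)
u=list(box(-.06,0,.43)); o=best(u,BY+np.pi/2); manip.move_ptp(u,o)
manip.movel(list(box(.165,0,.43)),o,speed=.2)
print(manip.read_joint_pos(),manip.read_contact_force(),manip.read_time_s())
save("side","p4s.png");save("top","p4.png")
E
```

```text
[-0.445  0.645  0.817  1.082 -0.454  1.583  1.707] [-0.121  1.222 -0.088] 51.2667
```

View pics/p4s.png

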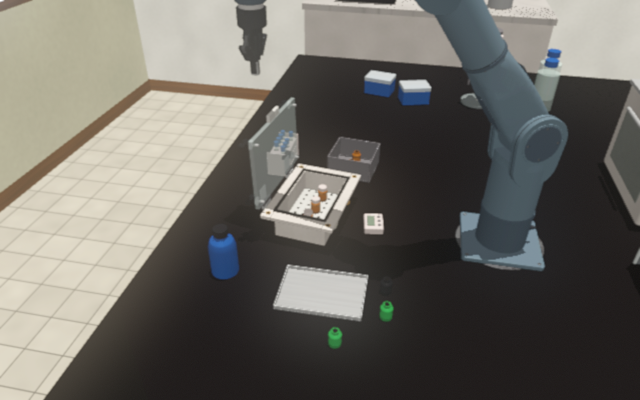

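View pics/p4.png

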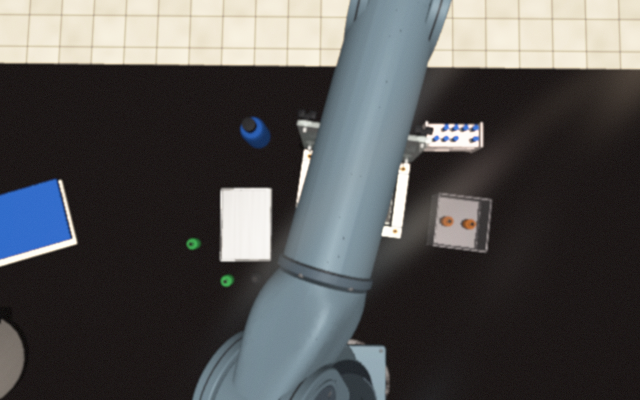

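```bash
cat >> h.py <<'E'
def arc(th,r=.195,off=.0,half=.011):
    x=.112-r*np.cos(th)+(.006-off)*np.sin(th)+half; z=.095+r*np.sin(th)+(.006-off)*np.cos(th)
    return box(x,0,z)
E
python3 - <<'E'
from h import *
np.set_printoptions(precision=3,suppress=True)
p=arc(np.pi/2); manip.movel(list(box(.165,0,p[2])),speed=.15); print(manip.read_contact_force())
for d in [90,84,78,72,66,60,54,48,42]:
    manip.movel(list(arc(np.radians(d))),speed=.1)
    f=manip.read_contact_force(); print(d,f,manip.read_time_s())
    if np.linalg.norm(f)>30: print("stop");break
save("side","p5s.png",(180,60,440,320),2.2)
E
```

```text
[-0.4    0.171 -0.167]
90 [ 0.335  0.69  -0.361] 52.9583
84 [1.228 0.708 0.45 ] 53.3167
78 [ 0.169 -0.183 -0.995] 53.675
72 [-0.248 -1.029  0.274] 54.0333
66 [-0.059 -0.197 -0.067] 54.3917
60 [-0.544  0.087  0.141] 54.75
54 [-0.587  0.607 -0.269] 55.1083
48 [ 0.412 -0.366  0.072] 55.4667
42 [ 0.019  0.469 -0.227] 55.825
```

View pics/p5s.png

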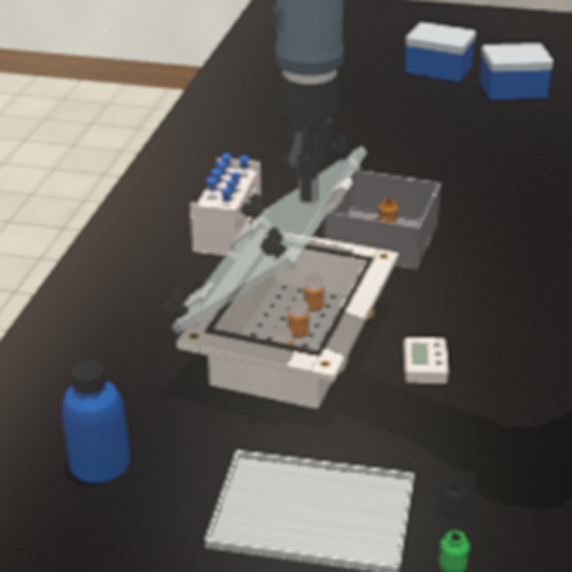

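```bash
python3 - <<'E'
from h import *
np.set_printoptions(precision=3,suppress=True)
for d in [36,30,24,18,12,8,5,3]:
    manip.movel(list(arc(np.radians(d))),speed=.1)
    f=manip.read_contact_force(); print(d,f,manip.read_time_s())
    if np.linalg.norm(f)>30: print("stop");break
p=arc(0)
for z in [.106,.103,.101,.099,.097,.095,.093]:
    manip.movel([p[0],p[1],z],speed=.03); f=manip.read_contact_force(); print(z,manip.read_ee_pos(),f)
    if f[2]>20: break
E
```

```text
36 [ 0.636  0.153 -0.488] 56.2333
30 [-0.484  0.654  1.439] 56.5917
24 [ 0.292 -0.61   0.805] 56.95
18 [-0.12  -0.279 -0.065] 57.3083
12 [0.791 0.331 1.239] 57.6667
8 [0.108 0.063 0.561] 57.95
5 [ 0.006 -0.667 -0.355] 58.2
3 [-0.359 -0.284  0.95 ] 58.45
0.106 [0.476 0.007 0.106] [-0.057  0.328  0.18 ]
0.103 [0.476 0.007 0.103] [-0.322  0.266  0.462]
0.101 [0.476 0.007 0.101] [-0.377  0.077  2.542]
0.099 [0.477 0.007 0.101] [-8.961  1.187 34.677]
```

```bash
python3 - <<'E'
from h import *
np.set_printoptions(precision=3,suppress=True)
p=manip.read_ee_pos(); manip.movel([p[0],p[1],.22],speed=.2)
u=[.42,-.32,.3]; manip.move_ptp(u,best(u,BY+np.pi/2))
save("top","p6.png",(270,100,430,260),4);save("side","p6s.png",(250,120,380,270),4)
for n in ["near_left","near_right","far_left","far_right"]:
  for c in ["top","side"]:
    for d in imaging.tip_of(c,"wing_"+n): print(n,c,round(d["score"],2),np.round(d["at"],1),onz(c,d["at"],.1205)[0])
for d in imaging.tip_of("side","cover_tab"): print(onz("side",d["at"],.095))
E
```

```text
near_left top 0.61 [299.4 216.2] [0.481 0.141 0.121]
near_left side 0.59 [330.6 211.5] [0.47  0.124 0.12 ]
near_right top 0.37 [397.2 230.3] [ 0.448 -0.123  0.121]
near_right side 0.48 [351.7 166.4] [ 0.451 -0.123  0.12 ]
far_left top 0.56 [309.5 155.8] [0.646 0.117 0.121]
far_left side 0.54 [271.7 201.7] [0.638 0.113 0.12 ]
far_right top 0.5 [405.  168.8] [ 0.614 -0.143  0.121]
far_right top 0.25 [243.5 221.4] [0.464 0.292 0.121]
far_right side 0.53 [299.8 156.1] [ 0.622 -0.151  0.12 ]
[[ 0.435 -0.009  0.095]]
```

View pics/p6.png

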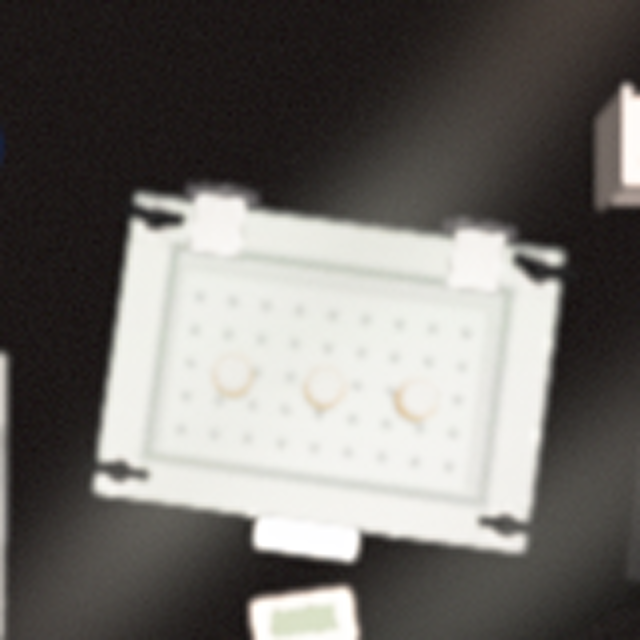

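View pics/p6s.png

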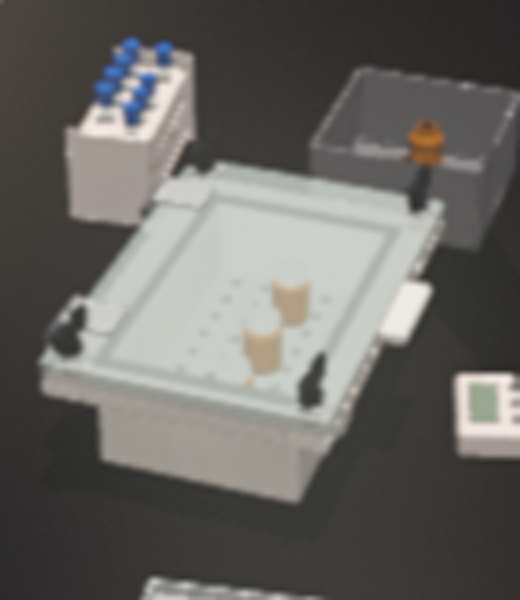

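```bash
python3 - <<'E'
from h import *
np.set_printoptions(precision=4,suppress=True)
T=lambda p:np.array(p)/2.3-0.5+0.5/2.3+[170,100]
S=lambda p:np.array(p)/2.2-0.5+0.5/2.2+[200,90]
def tobox(w): d=np.array(w)[:2]-BC; c,s=np.cos(BY),np.sin(BY); return np.array([c*d[0]+s*d[1],-s*d[0]+c*d[1]])
for nm,t,s in [("fl",(320,128),(150,270)),("fr",(536,158),(222,169)),("nr",(517,301),(340,190)),("nl",(300,271),(281,298))]:
    a=onz("top",T(t),.085)[0];b=onz("side",S(s),.085)[0]; print(nm,tobox(a),tobox(b))
T4=lambda p:np.array(p)/4-.375+[270,100]; S4=lambda p:np.array(p)/4-.375+[250,120]
for nm,t,s in [("fl",(158,216),(68,330)),("fr",(540,266),(200,155)),("nr",(503,523),(420,188)),("nl",(120,469),(314,380))]:
    print(nm,tobox(onz("top",T4(t),.122)[0]),tobox(onz("side",S4(s),.1205)[0]))
print("block",tobox(onz("top",T4((190,220)),.11)[0]),tobox(onz("top",T4((507,260)),.11)[0]))
# cover corners check of frame, z=.101
c=onz("top",[T4(p) for p in [(134,192),(567,250),(525,553),(95,493)]],.101)
print([tobox(x) for x in c])
E
```

```text
fl [0.0914 0.134 ] [0.0875 0.1303]
fr [ 0.0893 -0.1327] [ 0.0872 -0.1353]
nr [-0.0866 -0.1312] [-0.0913 -0.1359]
nl [-0.0857  0.1341] [-0.0886  0.132 ]
fl [0.0895 0.1305] [0.089  0.1311]
fr [ 0.0895 -0.1308] [ 0.0866 -0.1258]
nr [-0.0861 -0.1274] [-0.0913 -0.134 ]
nl [-0.0846  0.1324] [-0.0897  0.1315]
block [0.0918 0.1093] [ 0.0929 -0.11  ]
[array([0.1079, 0.1513]), array([ 0.107 , -0.1515]), array([-0.1042, -0.1483]), array([-0.103 ,  0.1491])]
```

```bash
cat >> h.py <<'E'
W=dict(nl=(-.088,.132),fr=(.088,-.132),nr=(-.088,-.132),fl=(.088,.132))
def branch(n,a0,a1,off=0.):
    """jaw start angle a0 -> a1 (rel box x), returns list of sign options w/ feasible ik along path"""
    res=[]; q0=np.array(manip.read_joint_pos())
    for s in [1,-1]:
        qs=[]
        for a in np.linspace(a0,a1,4):
            q=manip.ik(list(box(*W[n],.112)),list(down(BY+a+s*np.pi/2)))
            if q is None: break
            qs.append(np.array(q))
        else: res.append((np.abs(np.diff([x[6] for x in qs])).max(),np.abs(qs[0]-q0).max(),s,qs[0][6],qs[-1][6]))
    return res
E
python3 - <<'E'
from h import *
np.set_printoptions(precision=2,suppress=True)
for n in W:
    print(n,[np.array(x) for x in branch(n,0,-np.pi/4)],[np.array(x) for x in branch(n,-np.pi/4,-np.pi/2-.05)])
E
```

```text
nl [array([ 0.37,  2.01,  1.  ,  0.41, -0.45]), array([ 0.23,  1.01, -1.  ,  2.71,  2.51])] [array([ 0.28,  2.88,  1.  , -0.45, -1.28]), array([ 0.3 ,  0.77, -1.  ,  2.51,  1.66])]
fr [array([0.26, 1.6 , 1.  , 0.83, 0.08]), array([ 0.05,  1.83, -1.  ,  2.73,  2.63])] [array([ 0.38,  2.35,  1.  ,  0.08, -0.85]), array([ 0.24,  0.75, -1.  ,  2.63,  2.14])]
nr [array([0.41, 1.42, 1.  , 1.01, 0.11]), array([ 0.03,  1.83, -1.  ,  2.73,  2.65])] [array([ 0.28,  2.32,  1.  ,  0.11, -0.73]), array([ 0.24,  0.75, -1.  ,  2.65,  2.22])]
fl [array([ 0.26,  2.03,  1.  ,  0.4 , -0.35]), array([ 0.25,  1.29, -1.  ,  2.66,  2.45])] [array([ 0.37,  2.78,  1.  , -0.35, -1.28]), array([ 0.26,  0.43, -1.  ,  2.45,  1.68])]
```

```bash
cat >> h.py <<'E'
def turn(n,d0,d1,zt=.19,z=.113,op0=.4,op1=.18,step=9,fix=True):
    ori=lambda d:list(down(BY+np.radians(-d)+np.pi/2))
    c=box(*W[n],0)[:2].copy()
    up=[c[0],c[1],zt]
    manip.move_ptp(up,ori(d0)); manip.set_gripper(op0)
    manip.movel([c[0],c[1],z],ori(d0),speed=.1)
    f=np.array(manip.read_contact_force()); print(n,"down F",f.round(1))
    if abs(f[2])>8: manip.movel(up,ori(d0)); print("abort"); return
    manip.set_gripper(0); manip.pause(.2)
    def corr():
        nonlocal c
        f=np.array(manip.read_contact_force()); m=np.array(manip.read_torque())
        c=c+np.clip(f[:2]/17000*.6,-.0015,.0015)
        return f,m
    f,m=corr(); print(" grip w",round(manip.read_width(),3),"F",f.round(1),"M",m.round(2))
    ds=np.linspace(d0,d1,max(2,int(np.ceil(abs(d1-d0)/step))+1))[1:]
    for d in ds:
        manip.move_ptp([c[0],c[1],z],ori(d)); f,m=corr()
        print(f"  {d:.0f} F",f.round(1),"M",m.round(2),"c",(c-box(*W[n],0)[:2]).round(4))
        if np.linalg.norm(f)>60: print("force stop"); break
    manip.pause(.2)
    manip.set_gripper(op1); manip.movel([c[0],c[1],zt],speed=.15)
    print(" t",manip.read_time_s())
E
python3 - <<'E'
from h import *
turn("nl",0,45)
save("top","p7.png",(270,100,430,260),4);save("side","p7s.png",(250,120,380,270),4)
E
```

```text
nl down F [ 0.3 -0.8  0.1]
 grip w 0.089 F [ 5.3 -0.8 -1.4] M [-0.18 -1.11 -0.04]
  9 F [ 4.9 -0.7  1.7] M [-0.07 -1.07 -0.11] c [ 0.0004 -0.0001]
  18 F [ 4.5 -0.2  3.2] M [ 0.03 -0.89 -0.15] c [ 0.0005 -0.0001]
  27 F [3.8 0.4 6.2] M [ 0.11 -0.7  -0.13] c [ 0.0007 -0.    ]
  36 F [3.  0.6 8.1] M [ 0.23 -0.53 -0.09] c [ 0.0008 -0.    ]
  45 F [1.2 0.2 7.1] M [ 0.31 -0.28 -0.14] c [ 0.0008 -0.    ]
 t 68.3083
```

View pics/p7s.png

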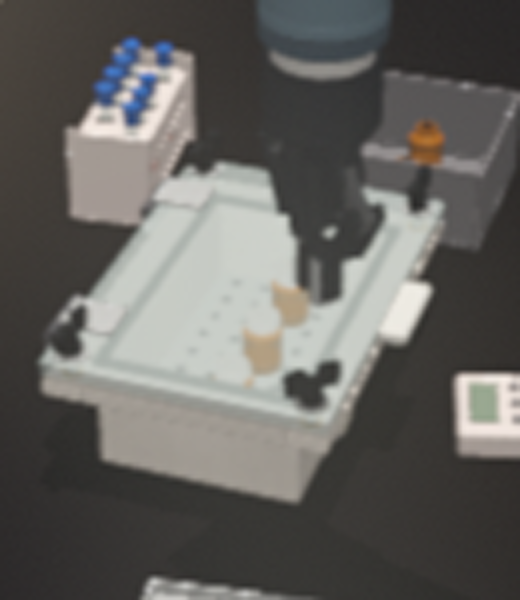

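```bash
python3 - <<'E'
from h import *
turn("fr",0,45)
p=box(0,0,.25); manip.movel(list(p),speed=.2)
turn("nr",0,45)
turn("fl",0,45)
u=[.42,-.32,.3]; manip.move_ptp(u,best(u,BY))
save("top","p8.png",(270,100,430,260),4);save("side","p8s.png",(250,120,380,270),4)
E
```

```text
fr down F [ 0.1 -0.3 -0.1]
 grip w 0.093 F [2.4 0.2 6.1] M [ 0.12 -0.42 -0.1 ]
  9 F [1.9 0.9 5.9] M [ 0.06 -0.39 -0.12] c [0.0002 0.    ]
  18 F [2.3 0.8 6.7] M [ 0.04 -0.54 -0.11] c [0.0002 0.0001]
  27 F [3.  0.5 4.6] M [ 0.02 -0.62 -0.13] c [0.0003 0.0001]
  36 F [ 3.4 -0.9  5.7] M [-0.08 -0.64 -0.11] c [0.0005 0.0001]
  45 F [ 2.6 -1.   6.9] M [-0.13 -0.67 -0.11] c [0.0006 0.    ]
 t 73.8167
nr down F [-0.2 -0.3  0.4]
 grip w 0.088 F [1.2 0.4 6.1] M [ 0.17 -0.17 -0.06]
  9 F [0.8 0.  7.6] M [ 0.16 -0.16 -0.16] c [0.0001 0.    ]
  18 F [ 0.9 -0.7  8.1] M [ 0.2  -0.2  -0.13] c [ 0.0001 -0.    ]
  27 F [1.2 0.8 8.7] M [ 0.27 -0.16 -0.14] c [0.0001 0.    ]
  36 F [1.3 0.6 8. ] M [ 0.24 -0.18 -0.11] c [0.0002 0.    ]
  45 F [1.  0.9 9.5] M [ 0.25 -0.18 -0.12] c [0.0002 0.0001]
 t 79.8667
fl down F [-0.8  0.2  0.3]
 grip w 0.081 F [ 5.9 -1.1 -1.5] M [-0.15 -1.18 -0.12]
  9 F [ 6.9 -0.8  0.1] M [-0.05 -1.18 -0.13] c [ 0.0005 -0.0001]
  18 F [5.  0.5 1.4] M [-0.04 -1.15 -0.16] c [ 0.0006 -0.0001]
  27 F [5.  0.3 4.5] M [-0.02 -1.12 -0.1 ] c [ 0.0008 -0.    ]
  36 F [ 4.5 -0.1  5.7] M [ 0.04 -0.92 -0.12] c [ 0.001 -0.   ]
  45 F [3.3 0.  5.9] M [ 0.05 -0.73 -0.08] c [ 0.0011 -0.    ]
 t 85.275
```

View pics/p8.png

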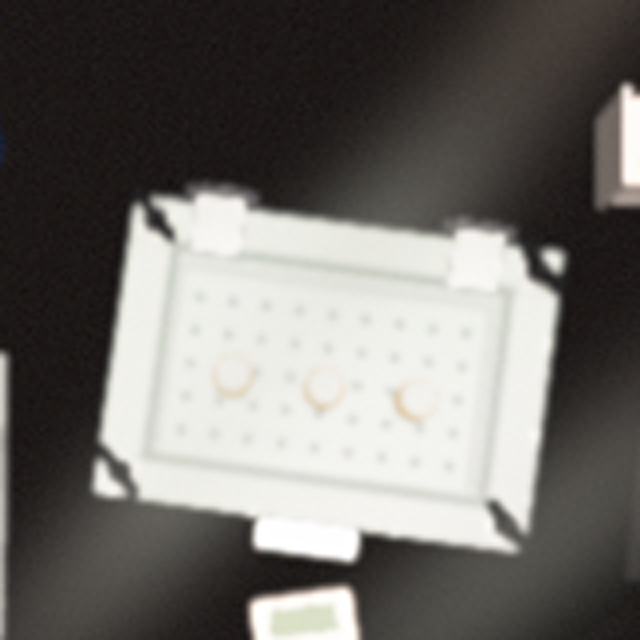

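View pics/p8s.png

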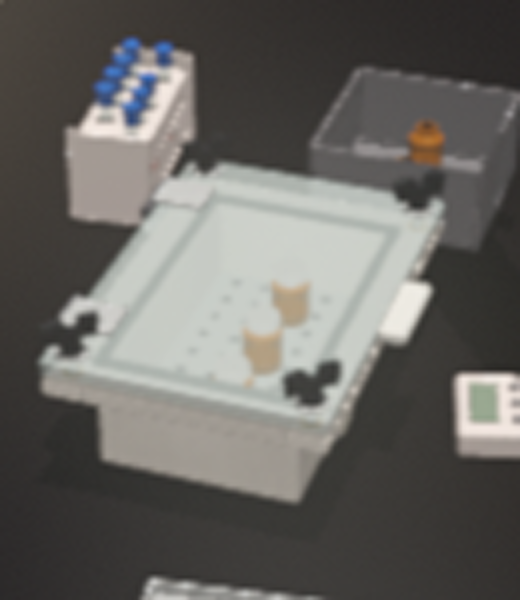

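```bash
cat >> h.py <<'E'
def home(n,zt=.19,z=.113,op0=.24,op1=.17):
    ori=lambda d:list(down(BY+np.radians(-d)+np.pi/2))
    c=box(*W[n],0)[:2]+np.array([.0006,0])
    up=[c[0],c[1],zt]
    manip.move_ptp(up,ori(45)); manip.set_gripper(op0)
    manip.movel([c[0],c[1],z],ori(45),speed=.1)
    f=np.array(manip.read_contact_force()); print(n,"down F",f.round(1))
    if abs(f[2])>8: manip.movel(up,ori(45)); print("abort"); return
    manip.set_gripper(0); manip.pause(.2); print(" w",round(manip.read_width(),3))
    for d in [54,63,72,81,87,90,91.5,93,94.5,96]:
        manip.move_ptp([c[0],c[1],z],ori(d)); 
        f=np.array(manip.read_contact_force()); m=np.array(manip.read_torque())
        c=c+np.clip(f[:2]/17000*.6,-.0015,.0015)
        e=R.from_quat(manip.read_ee_rot()).as_matrix()[:,0]; yaw=np.degrees(np.arctan2(e[1],e[0])-BY)-90
        print(f"  {d} yaw {yaw:.1f} F",f.round(1),"M",m.round(2))
        if np.linalg.norm(f)>60 or m[2]<-.6: print(" stop"); break
    manip.pause(.2)
    manip.set_gripper(op1); manip.movel([c[0],c[1],zt],speed=.15)
    print(" t",manip.read_time_s())
E
python3 - <<'E'
from h import *
home("nl")
E
```

```text
nl down F [-0.1 -0.   0.2]
 w 0.084
  54 yaw -54.0 F [-1.9  1.2  8.2] M [ 0.23  0.5  -0.05]
  63 yaw -63.0 F [-2.   1.2  8.3] M [ 0.35  0.59 -0.07]
  72 yaw -72.0 F [-2.7  1.6  8.1] M [ 0.55  0.64 -0.1 ]
  81 yaw -81.0 F [-2.6  2.9  9.2] M [ 0.69  0.58 -0.11]
  87 yaw -87.0 F [-2.8  3.7  8.8] M [ 0.74  0.52 -0.03]
  90 yaw -89.9 F [-2.1  2.3  7.8] M [ 0.68  0.42 -0.05]
  91.5 yaw -91.4 F [-1.9  2.9  6.9] M [0.66 0.35 0.42]
  93 yaw -92.8 F [-1.5  1.8  7.3] M [0.53 0.3  0.85]
  94.5 yaw -94.2 F [-1.4  2.7  7.4] M [0.46 0.25 1.16]
  96 yaw -95.7 F [-2.   1.2  6.6] M [0.34 0.24 1.38]
 t 94.1583
```

```bash
sed -i 's/m\[2\]<-.6/m[2]>.35/' h.py; python3 - <<'E'
from h import *
home("fr")
manip.movel(list(box(0,0,.25)),speed=.2)
home("nr")
home("fl")
manip.movel(list(box(*W["fl"],.25)),speed=.2)
u=[.42,-.32,.3]; manip.move_ptp(u,best(u,BY))
save("top","p9.png",(270,100,430,260),4);save("side","p9s.png",(250,120,380,270),4)
E
```

```text
fr down F [ 0.8 -0.9 -0.1]
 w 0.089
  54 yaw -54.0 F [ 1.3 -3.3  6. ] M [-0.43 -0.38 -0.11]
  63 yaw -63.0 F [ 1.7 -1.5  6.6] M [-0.4  -0.42 -0.11]
  72 yaw -72.0 F [ 2.6 -2.3  5.9] M [-0.45 -0.4  -0.04]
  81 yaw -81.0 F [ 1.8 -2.3  6.6] M [-0.43 -0.43 -0.11]
  87 yaw -87.0 F [ 2.2 -2.8  5.1] M [-0.47 -0.36 -0.06]
  90 yaw -90.0 F [ 1.  -2.3  6.5] M [-0.46 -0.31 -0.05]
  91.5 yaw -91.4 F [ 1.7 -2.3  6. ] M [-0.45 -0.26  0.4 ]
 stop
 t 99.8667
nr down F [-0.5 -0.1  0.4]
 w 0.087
  54 yaw -54.0 F [-1.5 -0.1  7.7] M [ 0.08  0.3  -0.07]
  63 yaw -63.0 F [-1.5 -0.3  7.9] M [ 0.05  0.23 -0.09]
  72 yaw -72.0 F [-1.2  0.7  7.3] M [ 0.05  0.19 -0.09]
  81 yaw -81.0 F [-0.6  0.6  7.3] M [ 0.07  0.15 -0.08]
  87 yaw -87.0 F [-0.7 -0.3  7.6] M [ 0.05  0.18 -0.1 ]
  90 yaw -89.9 F [-0.2  0.4  7.2] M [ 0.09  0.17 -0.11]
  91.5 yaw -91.3 F [ 0.1 -1.   7.9] M [-0.01  0.13  0.4 ]
 stop
 t 106.2417
fl down F [ 0.7 -0.8  0.8]
 w 0.086
  54 yaw -54.1 F [ 0.6 -0.9  5.9] M [-0.14 -0.04 -0.08]
  63 yaw -63.0 F [-1.  -0.8  7.1] M [-0.12  0.07 -0.07]
  72 yaw -72.0 F [-0.8  0.6  7.3] M [ 0.02  0.1  -0.1 ]
  81 yaw -81.0 F [-0.2  0.1  7. ] M [ 0.13  0.07 -0.1 ]
  87 yaw -87.0 F [-0.4  0.7  8.4] M [ 0.19  0.07 -0.07]
  90 yaw -90.0 F [-0.2  0.5  7. ] M [ 0.18  0.01 -0.07]
  91.5 yaw -91.4 F [-0.1  0.3  7.2] M [0.1  0.04 0.36]
 stop
 t 111.95
```

View pics/p9.png

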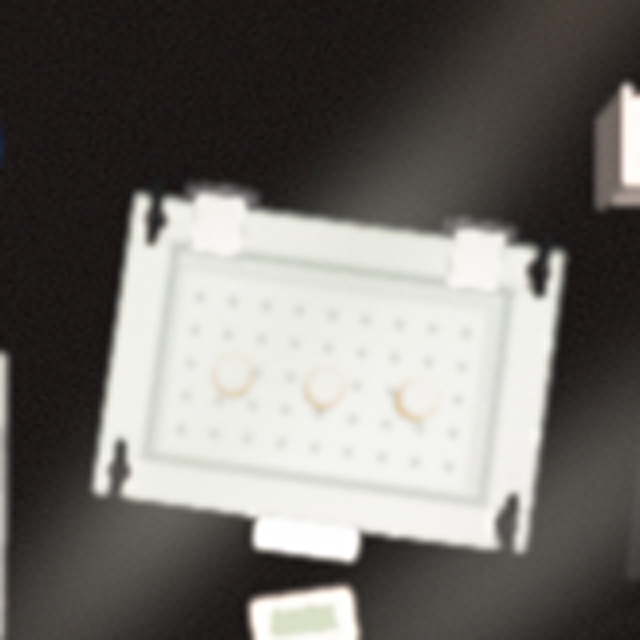

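View pics/p9s.png

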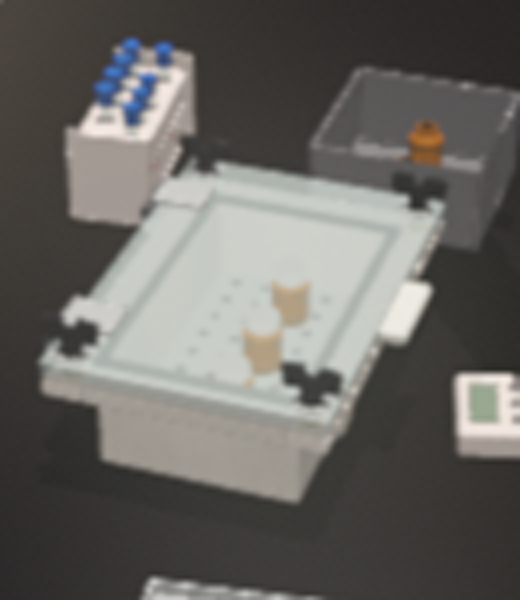

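```bash
python3 - <<'E'
from h import *
u=[.25,.45,.3]; manip.move_ptp(u,best(u,0))
save("top","p10.png",(170,100,510,300),2.3)
E
```

```text
(no output)
```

View pics/p10.png

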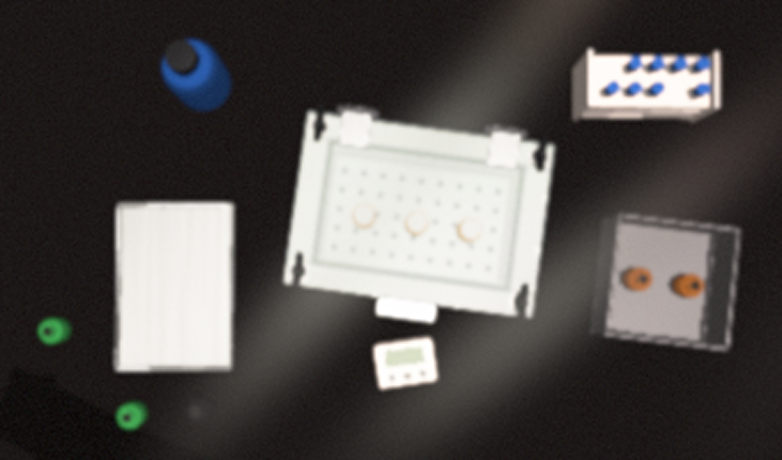

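The last top picture shows three capped vials on the plate at about (365,216), (416,223) and (469,230), and two uncapped ones in the bin at (638,279) and (688,285). The tray is empty, the cover is shut with all four wings along the box's x, and the bystanders have not moved.

```bash
python3 -c "
from h import *
print(manip.read_time_s()); job_done()"
```

```text
117.1333
the job is handed in; nothing more can be done
```

The job is handed in at 117 s of the allowed 210 s, and my last checks found nothing wrong.

- **Vials:** The three capped vials stand upright on the desiccator plate, and the two uncapped amber ones are in the reject bin. One capped vial was knocked aside on the tray during the run, so I located it again before picking it. The green and black look-alikes were left alone.
- **Cover:** I pushed it down until it seated, with the fingertips stopping at 101 mm above the bench. The largest push reading was about 35 N, taken through the fingertips.
- **Screws:** I turned near left, far right, near right and far left to 45°. Then I took them in the same order to the stop. Each showed a clear rise in torque just past 90°. On the first one, near left, I kept turning past the stop and it read about 1.4 N m; for the others I stopped at about 0.4 N m.
- **Last pictures:** The tray is empty and the wings lie along the box's x. The bottle, rack and timer are where they started.

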